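# Load the sampling stand and draw its piston to the green band

## Task

Stand the amber dropper bottle upright in the blue bay of the sampling stand and let go of it. Then take the black knob of the stand's inclined piston and draw the steel rod gently straight out along its bore, without forcing it sideways, until the whole green band is out of the barrel but the red band is still completely hidden inside; never let the red band come out. Finish still gripping the knob, holding the piston steady there; leave the bottle standing in the bay and do not disturb the crucible and the flask.

Things in the scene. Friction and masses are not known exactly. Their poses are not given: they have to be found in the camera images.
- sample_bottle: small amber dropper bottle with a black rubber bulb, 35 mm in diameter and 104 mm high: round body up to about 55 mm, shoulder to 64 mm, black collar 22 mm wide to 75 mm, then a soft bulb that cannot be gripped. About 0.08 kg. Origin: centre of its underside, z up. Stands on the worktop at first, loose.
- stand: sampling stand, fixed (place and yaw vary): grey slab 160 (x) x 250 (y) x 10 mm with a square blue open bay centred at (0, -70) mm and an aluminium barrel in the plane y = +70 mm that leans towards the stand's -x (roughly to the robot). A thin steel tube lies low between them (top at 25 mm). Origin: centre of the slab's underside, z up.
- bay_floor (a point): centre of the bay's inner floor, 15 mm above the worktop. The bay is 48 x 48 mm inside, its walls 5 mm thick, their rim 29 mm above this floor (44 mm above the worktop). Axes as the stand's.
- barrel: square aluminium barrel, 40 x 40 x 100 mm long, fixed on the stand, leaning 25 degrees from vertical. Origin: centre of its lower end; its z axis runs along the bore, upwards and out of the mouth. The bore is 17 mm in diameter and 85 mm deep, its floor at z = 15 mm.
- bore_mouth (a point): centre of the bore's mouth at the barrel's upper end, z = 100 mm in the barrel's frame (about 113 mm above the worktop).
- piston: loose steel rod, 16 mm thick, 140 mm long, about 0.25 kg; rests on the bore floor and slides back if let go. Origin: centre of its lower end, z along it to the knob. From the lower end: red band 20-32 mm, green band 50-58 mm, knob 110-140 mm. Drawn-out distance = its z in the barrel's frame less 15 mm: green fully out from 35 mm, red begins to show at 53 mm.
- piston_knob (a point): centre of the piston's round black knob, 26 mm in diameter and 30 mm long, 125 mm from the rod's lower end; at first 40 mm beyond the bore mouth along the axis. Axes as the piston's.
- crucible: bystander: white porcelain crucible with its cover on, 45 mm wide, 46 mm high, loose; leave alone. Origin: centre of its underside.
- flask: bystander: empty conical glass flask, 59 mm wide, 105 mm high, loose; leave alone. Origin: centre of its underside. (Behind the flask, crucible and bottle stands the big speckled digester, a fixed block over 0.2 m high with its front about 0.57 m from the robot and its left side at about y = 0.08; carry things round its front, not against it.)
Mind the look-alikes: they are no part of the job. Leave any pink look-alike of the sample_bottle alone.

How it is judged:
On the way:
1. the bottle stands upright in the bay, let go, while the piston is still home (x of sample_bottle in the frame of bay_floor between -0.012 and 0.012 m and y of sample_bottle in the frame of bay_floor between -0.012 and 0.012 m and z of sample_bottle in the frame of bay_floor between -0.004 and 0.006 m and angle between sample_bottle's own z axis and vertical below 0.12 rad and linear speed of sample_bottle below 0.03 m/s and contact force between sample_bottle and the fingers below 0.2 N and z of piston in the frame of barrel below 0.025 m), for 0.2 s.
At the end, for the whole second after the job is handed in: The bottle stands in the bay (within 12 mm of its middle, on its floor, tilted less than 0.12 rad, untouched by the fingers), and the fingers hold the piston still, in line with the bore within 0.08 rad and drawn out by 33 to 55 mm (x of sample_bottle in the frame of bay_floor between -0.012 and 0.012 m and y of sample_bottle in the frame of bay_floor between -0.012 and 0.012 m and z of sample_bottle in the frame of bay_floor between -0.004 and 0.006 m and angle between sample_bottle's own z axis and vertical below 0.12 rad and linear speed of sample_bottle below 0.03 m/s and contact force between sample_bottle and the fingers below 0.2 N and z of piston in the frame of barrel between 0.048 and 0.07 m and angle between the z axis of piston and the z axis of barrel, either way round below 0.08 rad and linear speed of piston below 0.02 m/s and contact force between the fingers and piston above 1 N); the arm keeps its last pose, push and grip.
It fails at once if the red band comes out of the bore (piston drawn out more than 56 mm) (z of piston in the frame of barrel above 0.071 m).
It fails at once if the piston is forced against the barrel (more than 40 N) (contact force between piston and barrel above 40 N).
It fails at once if a bystander is moved more than 30 mm (distance of any of crucible, flask from where it was at the start of the episode above 0.03 m).
It fails at once if the bottle is tipped over (angle between sample_bottle's own z axis and vertical above 0.8 rad).
It also fails if it takes over 54 s, if anything falls off the work surface, if the arm or the gripper's body presses on something with over 40 N, if the wrist force passes 120 N, or if a joint passes its speed limit or range.

## Robot

A 6-joint arm with a two-finger parallel gripper is mounted at the origin on a cart in front of the work surface, level with it; the furniture and walls round the work are solid. World frame = base frame: x ahead of the robot, y to its left, z up, the work surface at z = 0. Lengths are in m, angles in rad, forces in N, time in s.
With the tool pointing down it reaches from about 0.375 to 0.9 m from the base axis. Payload 3.1 kg.
Tool frame: the origin (TCP) lies between the finger pads; the fingertips stand manip.finger_overhang ahead of it and the grasp point (between the pads) lies 5 mm behind it (manip.finger_overhang is the distance from the TCP to the fingertips, in m); z points along the fingers, y is the line along which they close (so a half turn about z gives the same grasp; the last joint's range is limited). The gripper opens to 85 mm and grips with 20 to 120 N. Pads are 22 mm wide; open, the fingers measure 114 mm over their backs; the gripper's body (76 mm by 85 mm) begins 54 mm behind the grasp point. The pads swing forward as they close: fully open they stand 13 mm farther back than shut.
Start: joints at [1.073, 0.527, 1.433, -0, 1.181, -0.178], TCP at [0.196, 0.593, 0.245] pointing down, gripper open.
Joint ranges: [-3.08, 3.08], [-0.75, 2.2], [0.22, 2.44], [-1.43, 4.57], [0, 2.65], [-2.85, 2.85]. Speed limits (rad/s): [2.79, 2.79, 3.14, 3.14, 3.14, 3.14].

## Interface

Orientations are given as a unit quaternion [x, y, z, w].
In Python, from station import manip gives the robot as it stands.
- The arm moves only by the tool drive_tool, never from a script. Its argument "plan" is a list of rows, each a list of 7 numbers: the shift along the tool's x, y, z in m, then the turn, a rotation vector about the tool's x, y, z in degrees, then the opening, from -1 (shut) to 1 (fully open). In form: [[x, y, z, wx, wy, wz, gripper], ...]. A call has 1 to 10 rows; each row shifts and turns the commanded pose from where the row before left it, along the tool's axes as they then stand; what a row does not reach is not made up. A row lasts 1/10 s, in which the tool goes at most 50 mm and 8.59 degrees, less where a joint would pass 70% of its speed; a pose out of reach is approached as far as the arm can. A call is refused whole if a number of a shift passes 0.05 or a number of a turn 8.59, either way. A call with a gripper value outside its range is refused whole. The fingers move at their own pace and stop on an object; "newtons" is the grip in N (left out, the last holds). Time passes only in rows, so rows that do not move let the fingers close. It gives the time, the measured TCP pose, the force, the opening and the grip force at its end, in the units of the state.
- manip.sense(): the state, without advancing time (a new reading comes with each control period).
- manip.snapshot(name): name is "scene" or "top"; returns a dict with "image" (420x560x3 uint8, red, green, blue), "z_map" (420x560 float32, m along the optical axis (not along the pixel's ray), 0 where there is no reading), "fov_y" (degrees; the focal length in pixels is half the picture's height over the tangent of half this angle, whatever the lens; pixels are square), "cx", "cy" (the principal point, pixels), "extrinsics" (4x4, takes a point from camera to world coordinates). Camera axes: x right, y up, looking along -z (the intrinsics and any distortion apply to the point x, -y, -z); pixel columns grow to the right and rows downward; lengths in m; the calibration is good to about 2 mm. A picture is of the moment at which its call begins.
- manip.sign_off(): hands the job in; it is judged then, once.
The state is a dict: "t": time; "q": joint angles; "qd": joint speeds; "tau": joint torques, N m; "tcp_pos": TCP position; "tool_rot": TCP orientation; "force": force on the tool from outside, world axes, zero at the start; "ft_torque": the same for the moment, N m; "finger_gap": opening from 0.0 (shut) to 1.0 (fully open); "gripper_force": force on a finger pad.
Only numpy, scipy, OpenCV 4.12 (cv2) and the standard library are available. Lean on these libraries where they do the work, as an engineer would, in place of code of your own. Each camera call takes 0.05 s, during which the arm holds its last target. There are 200 camera calls.

## Working session

There is one attempt and no reset: what is moved stays moved. The work goes in short steps, Python scripts to look and compute and a tool call to move; the robot and the scene stay as the last step left them, time stands still between calls to the robot, and variables do not carry over. Pictures are saved under pics/ and viewed, at most 10 in all, crops included, and the job is handed in when it is done.

Besides the shell and the picture viewer there is one more tool, called after "Emit:" as name(argument=value, ...), one argument or row to a line, values as JSON. drive_tool: Moves the arm, as the interface text tells. Its arguments: {"type":"object","properties":{"plan":{"type":"array"},"newtons":{"type":"number"}},"required":["plan"]}

```bash
mkdir -p pics; cat > h.py <<'E'
import numpy as np, cv2, pickle
from station import manip
def snap(n,f=None):
    s=manip.snapshot(n)
    if f: cv2.imwrite(f,s["image"][:,:,::-1])
    return s
def cloud(s):
    h,w=s["z_map"].shape; f=h/2/np.tan(np.radians(s["fov_y"])/2)
    v,u=np.mgrid[:h,:w]; z=s["z_map"]
    P=np.stack([(u-s["cx"])/f*z,-(v-s["cy"])/f*z,-z],-1); E=np.array(s["extrinsics"])
    return P@E[:3,:3].T+E[:3,3]
E
python3 - <<'E'
from h import *
for n in("scene","top"):
    s=snap(n,f"pics/{n}0.png"); pickle.dump(s,open(n+".pkl","wb"))
    print(n,{k:v for k,v in s.items() if k not in("image","z_map")})
print(manip.finger_overhang); print(manip.sense())
E
```

```text
scene {'fov_y': 50.34739179169519, 'cx': 279.4232304144833, 'cy': 213.26784375541683, 'extrinsics': array([[ 0.67961931,  0.49201733, -0.5440924 , -0.21529503],
       [-0.7335566 ,  0.45937665, -0.50086705, -0.68121206],
       [ 0.00350807,  0.73952149,  0.6731238 ,  1.00165662],
       [ 0.        ,  0.        ,  0.        ,  1.        ]])}
top {'fov_y': 57.900469227524916, 'cx': 285.2055430776333, 'cy': 215.54704007305003, 'extrinsics': array([[ 0.00985026,  0.99591818, -0.08972154,  0.38529431],
       [-0.99983152,  0.0084195 , -0.01631115, -0.03476776],
       [-0.01548916,  0.08986709,  0.99583332,  1.25325454],
       [ 0.        ,  0.        ,  0.        ,  1.        ]])}
0.014
{'t': 0.1, 'q': array([ 1.07351289e+00,  5.28384268e-01,  1.43377803e+00, -1.59910586e-06,
        1.18142916e+00, -1.78504318e-01]), 'qd': array([ 0.00050923, -0.00208398, -0.00410302, -0.00147538, -0.00051842,
        0.00098721]), 'tau': array([-1.16526833e-03, -4.43307030e+01, -1.78586876e+01, -3.11346557e-04,
        3.99330806e-03, -2.75131572e-05]), 'tcp_pos': array([0.19555107, 0.59296071, 0.24442344]), 'tool_rot': array([ 1.58715155e-01,  9.87323909e-01, -9.43136007e-04, -3.30605018e-04]), 'force': array([-0.4442397 ,  0.40118182,  0.28976759]), 'ft_torque': array([0.04039677, 0.00544697, 0.0026679 ]), 'gripper_force': 0.0, 'finger_gap': 0.9982494421584038}
```

View pics/scene0.png

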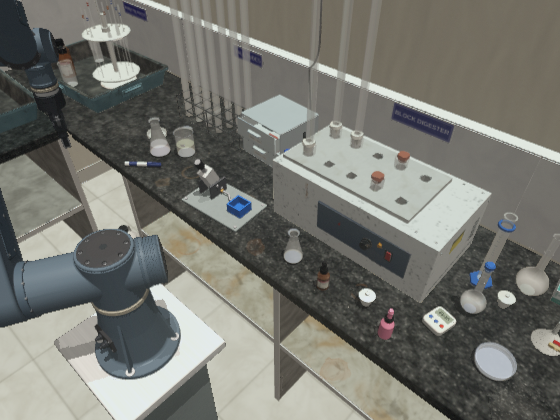

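View pics/top0.png

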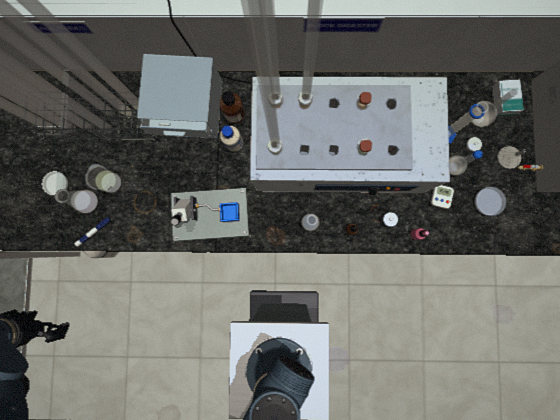

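Candidates for the bottle, as scene pixels unless marked: the amber bottle with a black bulb at (323,276), the pink look-alike at (387,323), and a brown reagent bottle behind the stand at top-view (231,105). I choose (323,276), which is top-view (349,229). The stand is at scene (225,200), with the bay at (239,206) and the knob at about (199,163). The flask is at (293,247) and the crucible at (367,297).

```bash
python3 - <<'E'
from h import *
np.set_printoptions(precision=4,suppress=True)
S={n:pickle.load(open(n+".pkl","rb")) for n in("scene","top")}
for n,s in S.items():
    C=cloud(s); I=s["image"].astype(int); hsv=cv2.cvtColor(s["image"],cv2.COLOR_RGB2HSV)
    X,Y,Z=C[...,0],C[...,1],C[...,2]
    bench=(abs(Z)<.01)&(X>.35)&(X<.6)&(abs(Y)<.4); print(n,"bench z",np.median(Z[bench]),bench.sum())
    blue=(hsv[...,0]>100)&(hsv[...,0]<125)&(hsv[...,1]>150)&(X>.3)&(X<.65)&(Y>-.1)&(Y<.5)&(Z<.06)&(Z>0)
    P=C[blue]; print("blue",len(P),P.min(0),P.max(0))
    rim=P[P[:,2]>.036]; print("rim",len(rim),cv2.minAreaRect((rim[:,:2]*1000).astype(np.float32)))
    slab=(abs(Z-.01)<.006)&(X>.3)&(X<.65)&(Y>.0)&(Y<.45)&(hsv[...,1]<60)&(hsv[...,2]>110)
    m=slab.astype(np.uint8); k,l,st,_=cv2.connectedComponentsWithStats(m); i=1+st[1:,4].argmax()
    P=C[l==i]; print("slab",len(P),cv2.minAreaRect((P[:,:2]*1000).astype(np.float32)))
    # objects on bench front row
    m=((Z>.012)&(X>.34)&(X<.56)&(Y<.05)&(Y>-.5)&(Z<.2)).astype(np.uint8)
    k,l,st,ce=cv2.connectedComponentsWithStats(m)
    for i in range(1,k):
        if st[i,4]>15:
            P=C[l==i]; t=P[P[:,2]>P[:,2].max()-.01]
            print("obj",ce[i],st[i,4],"mid",(P.min(0)+P.max(0))/2,"size",np.ptp(P,0),"top",t.mean(0),"col",I[l==i].mean(0))
    kn=(Z>.1)&(Z<.2)&(X>.3)&(X<.6)&(Y>.1)&(Y<.35)
    print("high",kn.sum(), C[kn].min(0),C[kn].max(0)); dark=kn&(hsv[...,2]<70); print("dark",dark.sum(),C[dark].mean(0),C[dark].min(0),C[dark].max(0))
a=cv2.resize(S["scene"]["image"][150:230,170:270],None,fx=6,fy=6,interpolation=2)
b=cv2.resize(S["scene"]["image"][225:305,270:310+30],None,fx=4,fy=6,interpolation=2)
b=cv2.resize(S["scene"]["image"][230:310,290:330+10],(200,320))
o=np.zeros((480,800,3),np.uint8); o[:, :600]=a; o[:320,600:]=b
cv2.imwrite("pics/crop.png",o[:,:,::-1])
E
```

```text
scene bench z 0.00046097983712045654 11137
blue 340 [0.4717 0.131  0.0105] [0.5346 0.1939 0.0485]
rim 125 ((503.8291320800781, 161.87069702148438), (61.13798141479492, 60.1119270324707), 3.979799747467041)
slab 1474 ((499.22705078125, 235.1979522705078), (163.52798461914062, 256.40277099609375), 3.7838659286499023)
obj [293.0687 247.1397] 451 mid [ 0.4708 -0.1042  0.0601] size [0.0478 0.0513 0.0952] top [ 0.4792 -0.0966  0.1032] col [134.3525 135.1574 131.9867]
obj [363.3939 245.5758] 66 mid [ 0.5543 -0.2818  0.1223] size [0.0111 0.0285 0.0266] top [ 0.5542 -0.2838  0.1309] col [42.4545 43.1818 41.4242]
obj [323.1179 276.0798] 263 mid [ 0.4504 -0.2324  0.059 ] size [0.0325 0.0381 0.094 ] top [ 0.4503 -0.2317  0.1006] col [74.8441 64.1825 56.0418]
obj [366.6019 296.3796] 216 mid [ 0.4875 -0.3541  0.031 ] size [0.0471 0.0441 0.0375] top [ 0.4832 -0.3561  0.0424] col [201.2731 206.0556 202.6898]
obj [386.8127 324.3651] 315 mid [ 0.4369 -0.4464  0.0589] size [0.0339 0.0344 0.0935] top [ 0.4376 -0.4468  0.101 ] col [132.1079  85.7587  95.546 ]
high 217 [0.4534 0.2774 0.1001] [0.5128 0.324
[... 576 characters left out ...]
207 mid [ 0.478  -0.0973  0.0599] size [0.0561 0.0557 0.0955] top [ 0.4787 -0.097   0.1032] col [123.6377 126.744  128.2464]
obj [390.4713 218.8089] 157 mid [ 0.4886 -0.3524  0.0378] size [0.0427 0.0432 0.0178] top [ 0.4859 -0.3522  0.0393] col [205.172  214.9745 222.2102]
obj [351.5556 228.8704] 108 mid [ 0.4534 -0.227   0.06  ] size [0.0326 0.0327 0.0919] top [ 0.4537 -0.2283  0.1006] col [37.4074 25.3611 18.4259]
obj [419.2345 233.4069] 145 mid [ 0.441  -0.4391  0.059 ] size [0.0345 0.0288 0.0936] top [ 0.4412 -0.4418  0.1009] col [105.4207  57.0966  68.931 ]
high 252 [0.4537 0.2845 0.1003] [0.516  0.3268 0.1705]
dark 47 [0.4744 0.2986 0.1552] [0.4537 0.2905 0.131 ] [0.4873 0.3148 0.1705]
```

View pics/crop.png

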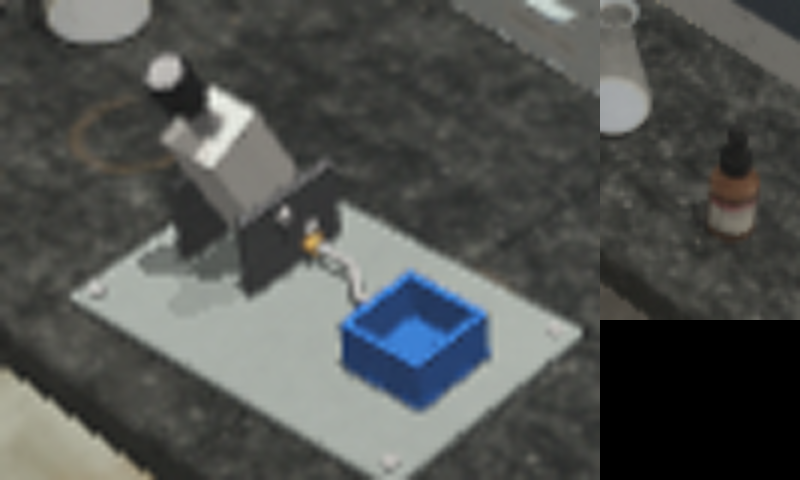

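The crop confirms the amber body with a white label and black bulb. The stand measures about (0.5005, 0.236) with a yaw of 4.3°, and the rim and sizes match the description. The bay is at about (0.505, 0.165) and the bottle at about (0.452, -0.230).

I'll align the tool yaw with the stand first, then travel.

Emit:
drive_tool(
  plan=[
    [0, 0, 0, 0, 0, -7.5, 1],
    [0, 0, 0, 0, 0, -7.5, 1],
    [0, 0, 0, 0, 0, -7.5, 1],
    [-0.019, -0.045, 0, 0, 0, 0, 1],
    [-0.019, -0.045, 0, 0, 0, 0, 1],
    [-0.019, -0.045, 0, 0, 0, 0, 1],
    [-0.019, -0.045, 0, 0, 0, 0, 1],
    [-0.019, -0.045, 0, 0, 0, 0, 1],
    [-0.019, -0.045, 0, 0, 0, 0, 1],
    [-0.019, -0.045, 0, 0, 0, 0, 1],
  ],
  newtons=25,
)

```text
t: 1.1
tcp_pos: [0.3521, 0.2874, 0.2452]
tool_rot: [-0.037, 0.999, -0.0, -0.0]
force: [1.2, 0.5, -0.5]
finger_gap: 1.0
gripper_force: 0.0
```

```bash
cat >> h.py <<'E'
from scipy.spatial.transform import Rotation as R
np.set_printoptions(precision=4,suppress=True)
YAW=np.radians(4.3)
def to(target,Rt=None):
    "shift in tool axes to the target, and turn (deg) to Rt"
    s=manip.sense(); r=R.from_quat(s["tool_rot"])
    print("t",s["t"],"tcp",s["tcp_pos"],"F",s["force"],"M",s["ft_torque"],"gap",s["finger_gap"],s["gripper_force"],"q",s["q"])
    print("axes",r.as_matrix().T.ravel())
    print("shift",r.inv().apply(np.array(target)-s["tcp_pos"]))
    if Rt is not None: print("turn",np.degrees((r.inv()*Rt).as_rotvec()))
DOWN=R.from_matrix(np.array([[-np.cos(YAW),-np.sin(YAW),0],[-np.sin(YAW),np.cos(YAW),0],[0,0,-1]]))
E
python3 -c "
from h import *
to([.452,-.23,.2],DOWN)"
```

```text
t 1.1 tcp [0.3521 0.2874 0.2452] F [ 1.1614  0.503  -0.464 ] M [-0.0374 -0.0541 -0.0246] gap 0.99955569793408 0.0 q [ 0.4379  0.2994  1.8442 -0.0001  0.9982 -1.2073]
axes [-0.9972 -0.0743  0.0002 -0.0743  0.9972 -0.0001 -0.0002 -0.0001 -1.    ]
shift [-0.0612 -0.5234  0.0452]
turn [-0.0077 -0.0098 -0.0372]
```

Emit:
drive_tool(
  plan=[
    [-0.006, -0.049, 0, 0, 0, 0, 1],
    [-0.006, -0.049, 0, 0, 0, 0, 1],
    [-0.006, -0.049, 0, 0, 0, 0, 1],
    [-0.006, -0.049, 0, 0, 0, 0, 1],
    [-0.006, -0.049, 0, 0, 0, 0, 1],
    [-0.006, -0.049, 0, 0, 0, 0, 1],
    [-0.006, -0.049, 0, 0, 0, 0, 1],
    [-0.006, -0.049, 0, 0, 0, 0, 1],
    [-0.006, -0.049, 0, 0, 0, 0, 1],
    [0, 0, 0, 0, 0, 0, 1],
  ],
)

```text
t: 2.1
tcp_pos: [0.4406, -0.1532, 0.2456]
tool_rot: [-0.034, 0.999, -0.002, 0.002]
force: [0.8, 0.6, -0.2]
finger_gap: 0.999
gripper_force: 0.0
```

```bash
python3 - <<'E'
from h import *
to([.452,-.23,.2],DOWN)
s=snap("scene","pics/s1.png");pickle.dump(s,open("s1.pkl","wb"))
t=snap("top");C=cloud(t)
# fingers vs bottle, scene view
C=cloud(s);m=(C[...,2]>.14)&(C[...,2]<.26)&(abs(C[...,0]-.45)<.12)&(abs(C[...,1]+.18)<.2)
print(m.sum(),C[m].min(0),C[m].max(0))
cv2.imwrite("pics/s1c.png",cv2.resize(s["image"][150:320,220:420],None,fx=3,fy=3)[:,:,::-1])
E
```

```text
t 2.1 tcp [ 0.4406 -0.1532  0.2456] F [ 0.7772  0.6265 -0.2002] M [-0.0046 -0.0059  0.0072] gap 0.9990383976005655 0.0 q [-0.574   0.3129  1.8201 -0.0017  1.0028 -2.2112]
axes [-0.9977 -0.0673 -0.0037 -0.0673  0.9977 -0.0045  0.004  -0.0043 -1.    ]
shift [-0.006  -0.0772  0.046 ]
turn [-0.2603  0.2111 -0.4399]
148 [ 0.4233 -0.3773  0.1403] [ 0.57   -0.0974  0.2599]
```

View pics/s1c.png

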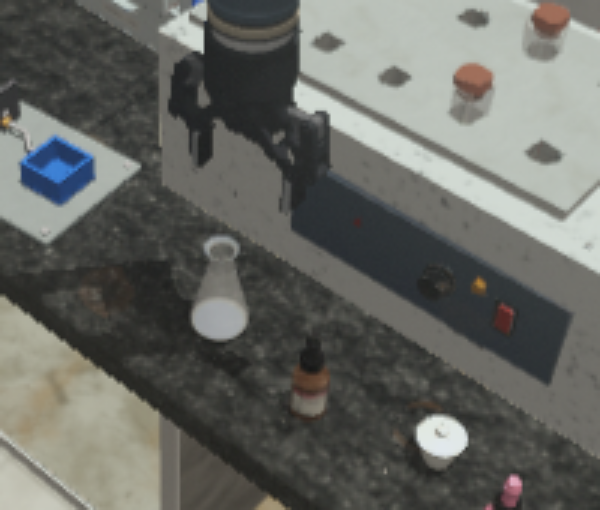

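The fingers are open above the flask and bottle row, and the bottle stands free at crop (310,380). Next I move above it and descend.

Emit:
drive_tool(
  plan=[
    [-0.003, -0.038, 0, 0, 0, 0, 1],
    [-0.003, -0.039, 0, 0, 0, 0, 1],
    [0, 0, 0.03, 0, 0, 0, 1],
    [0, 0, 0.03, 0, 0, 0, 1],
    [0, 0, 0, 0, 0, 0, 1],
    [0, 0, 0, 0, 0, 0, 1],
  ],
)

```text
t: 2.8
tcp_pos: [0.4495, -0.2213, 0.1853]
tool_rot: [-0.038, 0.999, 0.001, -0.001]
force: [0.8, 0.2, -0.2]
finger_gap: 0.994
gripper_force: 0.0
```

```bash
python3 - <<'E'
from h import *
to([.452,-.23,.047],DOWN)
for n in("scene","top"):
    s=snap(n); C=cloud(s); X,Y,Z=[C[...,i] for i in range(3)]
    m=(Z>.012)&(Z<.11)&(abs(X-.452)<.028)&(abs(Y+.23)<.028); P=C[m]
    print(n,m.sum(),(P.min(0)+P.max(0))/2)
    m=(Z>.17)&(Z<.21)&(abs(X-.452)<.05)&(abs(Y+.23)<.08)
    P=C[m]; print("fingers",m.sum(),P.min(0),P.max(0))
E
```

```text
t 2.8 tcp [ 0.4495 -0.2213  0.1853] F [ 0.8369  0.2317 -0.2162] M [ 0.0086  0.0064 -0.0289] gap 0.9939686035905972 0.0 q [-0.681   0.4517  1.8001  0.0002  0.8921 -2.3276]
axes [-0.9971 -0.0756  0.0016 -0.0756  0.9971  0.0017 -0.0017  0.0016 -1.    ]
shift [-0.0021 -0.0091  0.1382]
turn [ 0.097  -0.0901  0.0379]
scene 261 [ 0.451  -0.2323  0.0589]
fingers 96 [ 0.4319 -0.2792  0.1848] [ 0.4602 -0.1649  0.2096]Traceback (most recent call last):
  File "<stdin>", line 6, in <module>
    return umr_minimum(a, axis, None, out, keepdims, initial, where)
ValueError: zero-size array to reduction operation minimum which has no identity
```

Emit:
drive_tool(
  plan=[
    [-0.002, -0.01, 0, 0, 0, 0, 1],
    [0, 0, 0.025, 0, 0, 0, 1],
    [0, 0, 0.025, 0, 0, 0, 1],
    [0, 0, 0.025, 0, 0, 0, 1],
    [0, 0, 0.025, 0, 0, 0, 1],
    [0, 0, 0.02, 0, 0, 0, 1],
    [0, 0, 0.018, 0, 0, 0, 1],
    [0, 0, 0, 0, 0, 0, 1],
    [0, 0, 0, 0, 0, 0, 1],
  ],
)

```text
t: 3.8
tcp_pos: [0.4533, -0.2336, 0.048]
tool_rot: [-0.037, 0.999, -0.001, 0.001]
force: [0.9, -0.3, -1.3]
finger_gap: 1.001
gripper_force: 0.0
```

```bash
python3 -c "
from h import *
to([.4515,-.231,.047],DOWN)"
```

```text
t 3.8 tcp [ 0.4533 -0.2336  0.048 ] F [ 0.9106 -0.3314 -1.2665] M [-0.0353 -0.045  -0.009 ] gap 1.0005348618558139 0.0 q [-0.6953  0.7056  1.8642 -0.0001  0.5702 -2.3399]
axes [-0.9973 -0.0738 -0.0011 -0.0738  0.9973 -0.0011  0.0012 -0.0011 -1.    ]
shift [0.0016 0.0028 0.001 ]
turn [-0.0656  0.0626 -0.0651]
```

Close on the bottle.

Emit:
drive_tool(
  plan=[
    [0.001, 0.002, 0, 0, 0, 0, 0.4],
    [0, 0, 0, 0, 0, 0, 0.1],
    [0, 0, 0, 0, 0, 0, 0],
    [0, 0, 0, 0, 0, 0, -0.2],
    [0, 0, 0, 0, 0, 0, -0.4],
    [0, 0, 0, 0, 0, 0, -0.6],
    [0, 0, 0, 0, 0, 0, -0.8],
    [0, 0, 0, 0, 0, 0, -1],
    [0, 0, 0, 0, 0, 0, -1],
    [0, 0, 0, 0, 0, 0, -1],
  ],
  newtons=30,
)

```text
t: 4.8
tcp_pos: [0.4518, -0.2311, 0.0481]
tool_rot: [-0.037, 0.999, -0.0, 0.0]
force: [-0.0, 1.0, 4.4]
finger_gap: 0.392
gripper_force: 29.4
```

Emit:
drive_tool(
  plan=[
    [0, 0, 0, 0, 0, 0, -1],
    [0, 0, -0.01, 0, 0, 0, -1],
    [0, 0, -0.02, 0, 0, 0, -1],
    [0, 0, -0.03, 0, 0, 0, -1],
    [0, 0, -0.03, 0, 0, 0, -1],
    [0, 0, -0.03, 0, 0, 0, -1],
    [0, 0, -0.02, 0, 0, 0, -1],
    [0, 0, -0.01, 0, 0, 0, -1],
    [0, 0, 0, 0, 0, 0, -1],
  ],
)

```text
t: 5.7
tcp_pos: [0.4519, -0.2313, 0.1988]
tool_rot: [-0.037, 0.999, -0.001, 0.001]
force: [0.1, -0.3, -1.1]
finger_gap: 0.388
gripper_force: 30.2
```

```bash
python3 - <<'E'
from h import *
to([.505,.165,.2],DOWN)
s=snap("scene"); cv2.imwrite("pics/s2c.png",cv2.resize(s["image"][130:320,220:420],None,fx=3,fy=3)[:,:,::-1])
E
```

```text
t 5.7 tcp [ 0.4519 -0.2313  0.1988] F [ 0.145  -0.3098 -1.0564] M [-0.0098 -0.034   0.0362] gap 0.3880274988120679 30.176818536710925 q [-0.6934  0.4366  1.7748 -0.      0.927  -2.3382]
axes [-0.9973 -0.0739 -0.0023 -0.0739  0.9973 -0.0022  0.0025 -0.0021 -1.    ]
shift [-0.0822  0.3913 -0.0019]
turn [-0.1284  0.132  -0.0598]
```

View pics/s2c.png

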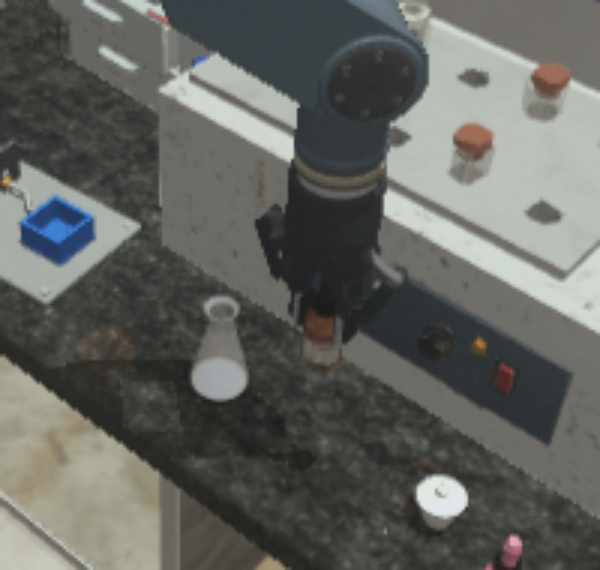

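The bottle is held upright between the fingers at crop (320,340). Next I carry it to the bay.

Emit:
drive_tool(
  plan=[
    [-0.003, 0.02, 0, 0, 0, 0, -1],
    [-0.006, 0.035, 0, 0, 0, 0, -1],
    [-0.009, 0.045, 0, 0, 0, 0, -1],
    [-0.009, 0.045, 0, 0, 0, 0, -1],
    [-0.009, 0.045, 0, 0, 0, 0, -1],
    [-0.009, 0.045, 0, 0, 0, 0, -1],
    [-0.009, 0.045, 0, 0, 0, 0, -1],
    [-0.009, 0.045, 0, 0, 0, 0, -1],
    [-0.009, 0.035, 0, 0, 0, 0, -1],
    [-0.006, 0.02, 0, 0, 0, 0, -1],
  ],
)

```text
t: 6.75
tcp_pos: [0.5, 0.1566, 0.1956]
tool_rot: [-0.038, 0.999, 0.0, -0.002]
force: [0.1, -0.1, -0.8]
finger_gap: 0.391
gripper_force: 30.2
```

Emit:
drive_tool(
  plan=[
    [-0.004, 0.011, 0.01, 0, 0, 0, -1],
    [0, 0, 0.02, 0, 0, 0, -1],
    [0, 0, 0.02, 0, 0, 0, -1],
    [0, 0, 0.01, 0, 0, 0, -1],
    [0, 0, 0, 0, 0, 0, -1],
    [0, 0, 0, 0, 0, 0, -1],
    [0, 0, 0, 0, 0, 0, -1],
  ],
)

```text
t: 7.45
tcp_pos: [0.505, 0.1648, 0.1379]
tool_rot: [-0.037, 0.999, 0.0, 0.001]
force: [0.3, 0.6, -1.6]
finger_gap: 0.387
gripper_force: 30.2
```

```bash
python3 - <<'E'
from h import *
to([.505,.165,.068],DOWN)
for n in("scene","top"):
    s=snap(n,f"pics/bay_{n}.png"); C=cloud(s); X,Y,Z=[C[...,i] for i in range(3)]
    hsv=cv2.cvtColor(s["image"],cv2.COLOR_RGB2HSV)
    m=(Z>.09)&(Z<.13)&(abs(X-.505)<.04)&(abs(Y-.165)<.035)&(hsv[...,1]>100)&(hsv[...,0]<15)
    P=C[m]; print(n,m.sum(),m.sum() and np.r_[P.min(0),P.max(0)])
    m=(Z>.085)&(Z<.11)&(abs(X-.505)<.04)&(abs(Y-.165)<.04)
    P=C[m]; print(n,m.sum(),m.sum() and np.r_[P.min(0),P.max(0)])
    blue=(hsv[...,0]>100)&(hsv[...,0]<125)&(hsv[...,1]>150)&(abs(X-.505)<.045)&(abs(Y-.165)<.045)&(Z>.036)&(Z<.06)
    P=C[blue]; print("rim",len(P),len(P) and cv2.minAreaRect((P[:,:2]*1000).astype(np.float32)))
    if n=="scene": cv2.imwrite("pics/s3c.png",cv2.resize(s["image"][110:230,170:300],None,fx=5,fy=5)[:,:,::-1])
E
```

```text
t 7.45 tcp [0.505  0.1648 0.1379] F [ 0.2903  0.5853 -1.5671] M [0.0359 0.0128 0.0609] gap 0.38664520943412306 30.175424278713763 q [ 0.105   0.5601  1.7668 -0.      0.8132 -1.5391]
axes [-0.9973 -0.0733 -0.0014 -0.0733  0.9973  0.      0.0014  0.0001 -1.    ]
shift [0.     0.0002 0.0699]
turn [ 0.0004  0.0788 -0.0973]
scene 0 0
scene 49 [0.4872 0.1441 0.0884 0.5154 0.1692 0.1097]
rim 128 ((504.1750183105469, 162.867431640625), (61.046043395996094, 60.246150970458984), 3.2811028957366943)
top 0 0
top 2 [0.4947 0.1534 0.0983 0.4958 0.1546 0.1094]
rim 34 ((485.80133056640625, 147.40078735351562), (22.253414154052734, 40.72317123413086), 42.5689697265625)
```

View pics/s3c.png

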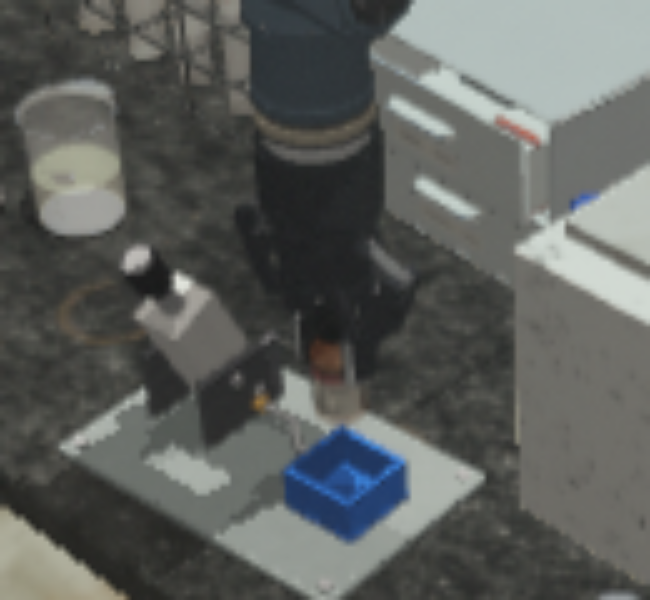

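The bottle is held upright just above and behind the bay at crop (345,490), and its camera centre agrees with the rim to about 2 mm. Next I lower it.

Emit:
drive_tool(
  plan=[
    [0, 0, 0.015, 0, 0, 0, -1],
    [0, 0, 0.015, 0, 0, 0, -1],
    [0, 0, 0.012, 0, 0, 0, -1],
    [0, 0, 0.01, 0, 0, 0, -1],
    [0, 0, 0.008, 0, 0, 0, -1],
    [0, 0, 0.006, 0, 0, 0, -1],
    [0, 0, 0.004, 0, 0, 0, -1],
    [0, 0, 0, 0, 0, 0, -1],
    [0, 0, 0, 0, 0, 0, -1],
  ],
)

```text
t: 8.45
tcp_pos: [0.5045, 0.1651, 0.0674]
tool_rot: [-0.037, 0.999, 0.0, 0.0]
force: [-0.9, -0.7, -1.4]
finger_gap: 0.387
gripper_force: 30.2
```

```bash
python3 -c "
from h import *
to([.505,.165,.063],DOWN)"
```

```text
t 8.45 tcp [0.5045 0.1651 0.0674] F [-0.8854 -0.6678 -1.4359] M [0.0231 0.0027 0.0128] gap 0.38689888279899015 30.17290456336923 q [ 0.1057  0.6829  1.8042  0.      0.6542 -1.539 ]
axes [-0.9973 -0.0738 -0.0003 -0.0738  0.9973  0.      0.0003  0.0001 -1.    ]
shift [-0.0005 -0.0002  0.0044]
turn [ 0.0019  0.0172 -0.0663]
```

Emit:
drive_tool(
  plan=[
    [0, 0, 0.002, 0, 0, 0, -1],
    [0, 0, 0.002, 0, 0, 0, -1],
    [0, 0, 0, 0, 0, 0, -1],
    [0, 0, 0, 0, 0, 0, -1],
  ],
)

```text
t: 8.85
tcp_pos: [0.5043, 0.1651, 0.0633]
tool_rot: [-0.037, 0.999, -0.0, -0.0]
force: [0.1, 0.1, -0.6]
finger_gap: 0.39
gripper_force: 30.2
```

Emit:
drive_tool(
  plan=[
    [0, 0, 0, 0, 0, 0, -0.2],
    [0, 0, 0, 0, 0, 0, 0],
    [0, 0, 0, 0, 0, 0, 0.2],
    [0, 0, 0, 0, 0, 0, 0.5],
    [0, 0, 0, 0, 0, 0, 1],
    [0, 0, 0, 0, 0, 0, 1],
    [0, 0, 0, 0, 0, 0, 1],
    [0, 0, 0, 0, 0, 0, 1],
  ],
)

```text
t: 9.65
tcp_pos: [0.5043, 0.1651, 0.0633]
tool_rot: [-0.037, 0.999, -0.0, 0.0]
force: [-0.1, -1.5, 0.4]
finger_gap: 1.0
gripper_force: 0.0
```

Emit:
drive_tool(
  plan=[
    [0, 0, -0.01, 0, 0, 0, 1],
    [0, 0, -0.02, 0, 0, 0, 1],
    [0, 0, -0.03, 0, 0, 0, 1],
    [0, 0, -0.04, 0, 0, 0, 1],
    [0, 0, -0.04, 0, 0, 0, 1],
    [0, 0, -0.03, 0, 0, 0, 1],
    [0, 0, -0.01, 0, 0, 0, 1],
    [0.02, 0, 0, 0, 0, 0, 1],
    [0.04, 0, 0, 0, 0, 0, 1],
    [0.04, 0, 0, 0, 0, 0, 1],
  ],
)

```text
t: 10.65
tcp_pos: [0.403, 0.1575, 0.2427]
tool_rot: [-0.037, 0.999, -0.0, -0.001]
force: [-1.1, 0.9, -0.4]
finger_gap: 0.997
gripper_force: 0.0
```

```bash
python3 - <<'E'
from h import *
for n in("scene","top"):
    s=snap(n); pickle.dump(s,open(n+"2.pkl","wb")); C=cloud(s); X,Y,Z=[C[...,i] for i in range(3)]
    m=(Z>.05)&(Z<.14)&(abs(X-.505)<.03)&(abs(Y-.165)<.03)
    P=C[m]; print(n,m.sum(),m.sum() and np.r_[P.min(0),P.max(0)])
    t=P[P[:,2]>P[:,2].max()-.015]; print("top",t.mean(0))
    if n=="scene": cv2.imwrite("pics/s4c.png",cv2.resize(s["image"][140:230,170:270],None,fx=6,fy=6)[:,:,::-1])
    # bright cap / knob / rod-face clusters near the barrel
    hsv=cv2.cvtColor(s["image"],cv2.COLOR_RGB2HSV)
    k=(abs(X-.46)<.06)&(abs(Y-.3)<.05)&(Z>.14)&(Z<.2); cap=k&(hsv[...,2]>110); dk=k&(hsv[...,2]<80)
    for q,m in(("cap",cap),("dark",dk)):
        P=C[m]; print(q,len(P),len(P) and np.r_[P.mean(0),P.min(0),P.max(0)])
    v,u=np.nonzero(cap); print("cap px",u.min(),u.max(),v.min(),v.max()) if len(u) else 0
E
```

```text
scene 149 [0.4867 0.1447 0.0511 0.5191 0.1762 0.1188]
top [0.5025 0.163  0.1133]
cap 4 [0.4603 0.2983 0.1565 0.4532 0.2905 0.1459 0.4801 0.3052 0.1613]
dark 39 [0.4648 0.2921 0.1522 0.4521 0.2861 0.1404 0.4836 0.3053 0.1652]
cap px 194 204 163 165
top 100 [0.4899 0.1505 0.0523 0.5217 0.1808 0.1219]
top [0.506  0.1668 0.1149]
cap 36 [0.4647 0.3045 0.1623 0.4565 0.2953 0.1439 0.4871 0.3134 0.1699]
dark 44 [0.475  0.298  0.1565 0.4568 0.2904 0.1403 0.4872 0.3143 0.1695]
cap px 171 177 214 224
```

View pics/s4c.png

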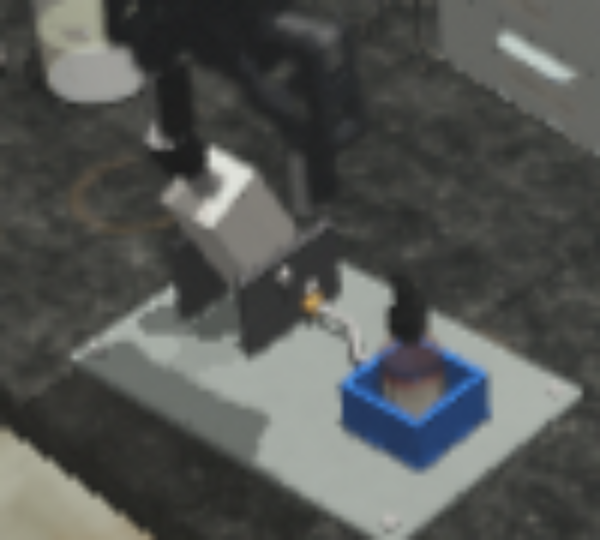

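The bottle stands upright in the bay at crop (410,370). Its top reads 119 mm, and the two cameras straddle the released TCP position by ±2 mm, which gives me the bias for each camera. Next I get the knob axis in the lean frame, with those biases removed.

```bash
python3 - <<'E'
from h import *
a=R.from_euler('z',YAW).apply([-np.sin(np.radians(25)),0,np.cos(np.radians(25))])
e1=np.array([-np.sin(YAW),np.cos(YAW),0]); e2=np.cross(e1,a)  # e2 ~ +x
O=np.array([.5005,.236,0])
B={"scene":[-.0018,-.0021,0],"top":[.0017,.0017,0]}
print("a",a,"e2",e2)
for n in B:
    s=pickle.load(open(n+".pkl","rb")); C=cloud(s)-B[n]; hsv=cv2.cvtColor(s["image"],cv2.COLOR_RGB2HSV); V=hsv[...,2]
    L=np.stack([(C-O)@e1,(C-O)@e2,(C-O)@a],-1)
    reg=(abs(L[...,0]-.07)<.035)&(abs(L[...,1]-.04)<.1)&(C[...,2]>.07)&(C[...,2]<.2)
    P=L[reg]; v=V[reg]
    h,b=np.histogram(P[:,2],bins=np.arange(.05,.2,.005)); print(n,dict(zip((b[:-1]*1e3).round().astype(int).tolist(),h.tolist())))
    hi=P[:,2].max()
    for q,m in(("capend",P[:,2]>hi-.006),("knob",P[:,2]>hi-.027),("barrel",P[:,2]<hi-.062)):
        p=P[m]; print(q,len(p),"e1 %.4f..%.4f mid %.4f mean %.4f"%(p[:,0].min(),p[:,0].max(),(p[:,0].min()+p[:,0].max())/2,p[:,0].mean()),"e2 %.4f..%.4f mid %.4f mean %.4f"%(p[:,1].min(),p[:,1].max(),(p[:,1].min()+p[:,1].max())/2,p[:,1].mean()),"a",p[:,2].max())
E
```

```text
a [-0.4214 -0.0317  0.9063] e2 [0.9038 0.068  0.4226]
scene {50: 3, 55: 8, 60: 3, 65: 13, 70: 19, 75: 10, 80: 16, 85: 18, 90: 16, 95: 13, 100: 55, 105: 41, 110: 7, 115: 3, 120: 4, 125: 0, 130: 6, 135: 9, 140: 10, 145: 6, 150: 9, 155: 27, 160: 17, 165: 0, 170: 0, 175: 0, 180: 0, 185: 0, 190: 0, 195: 0}
capend 35 e1 0.0559..0.0790 mid 0.0675 mean 0.0684 e2 0.0304..0.0509 mid 0.0406 mean 0.0407 a 0.16365002144720756
knob 75 e1 0.0558..0.0790 mid 0.0674 mean 0.0652 e2 0.0278..0.0533 mid 0.0405 mean 0.0391 a 0.16365002144720756
barrel 129 e1 0.0454..0.0917 mid 0.0686 mean 0.0560 e2 0.0206..0.0623 mid 0.0414 mean 0.0386 a 0.10145270483096674
top {50: 3, 55: 13, 60: 7, 65: 9, 70: 12, 75: 14, 80: 10, 85: 15, 90: 8, 95: 18, 100: 51, 105: 62, 110: 7, 115: 2, 120: 1, 125: 0, 130: 7, 135: 3, 140: 10, 145: 9, 150: 3, 155: 22, 160: 38, 165: 1, 170: 0, 175: 0, 180: 0, 185: 0, 190: 0, 195: 0}
capend 50 e1 0.0554..0.0795 mid 0.0675 mean 0.0682 e2 0.0273..0.0519 mid 0.0396 mean 0.0390 a 0.16506358595311235
knob 85 e1 0.0553..0.0795 mid 0.0674 mean 0.0662 e2 0.0273..0.0519 mid 0.0396 mean 0.0415 a 0.16506358595311235
barrel 131 e1 0.0469..0.0881 mid 0.0675 mean 0.0605 e2 0.0202..0.0614 mid 0.0408 mean 0.0505 a 0.10305957591776094
```

The knob axis is at e1 0.068 and e2 0.040, with the knob centre at about (0.4705, 0.302, 0.148). The expected height is 0.149, so this fits. Next I tilt the tool 25° to align with the bore.

Emit:
drive_tool(
  plan=[
    [0, 0, 0, 0, -6.25, 0, 1],
    [0, 0, 0, 0, -6.25, 0, 1],
    [0, 0, 0, 0, -6.25, 0, 1],
    [0, 0, 0, 0, -6.25, 0, 1],
    [0, 0.02, 0, 0, 0, 0, 1],
    [0, 0.04, 0, 0, 0, 0, 1],
    [0, 0.04, 0, 0, 0, 0, 1],
    [0, 0.03, 0, 0, 0, 0, 1],
    [0, 0, 0, 0, 0, 0, 1],
    [0, 0, 0, 0, 0, 0, 1],
  ],
)

```text
t: 11.75
tcp_pos: [0.3945, 0.2877, 0.2426]
tool_rot: [-0.037, 0.976, 0.008, 0.216]
force: [0.7, -1.5, -0.1]
finger_gap: 0.999
gripper_force: 0.0
```

```bash
cat >> h.py <<'E'
A=R.from_euler('z',YAW).apply([-np.sin(np.radians(25)),0,np.cos(np.radians(25))])
E1=np.array([-np.sin(YAW),np.cos(YAW),0]); E2=np.cross(E1,A)
K=np.array([.5005,.236,0])+.068*E1+.040*E2+.145*A
TILT=R.from_matrix(np.stack([-E2,E1,-A],1))
E
python3 -c "
from h import *
print(K); to(K+.075*A,TILT)"
```

```text
[0.4704 0.3019 0.1483]
t 11.75 tcp [0.3945 0.2877 0.2426] F [ 0.6516 -1.486  -0.0641] M [-0.0645  0.1611 -0.0068] gap 0.9990250135660567 0.0 q [ 0.5042  0.2659  2.0179 -0.3835  0.4891 -0.8363]
axes [-0.9044 -0.0691 -0.4212 -0.0757  0.9971 -0.001   0.42    0.031  -0.907 ]
shift [-0.0299  0.0085  0.0429]
turn [-0.0339 -0.0923  0.0607]
```

Emit:
drive_tool(
  plan=[
    [-0.015, 0.004, 0.01, 0, 0, 0, 1],
    [-0.015, 0.004, 0.013, 0, 0, 0, 1],
    [0, 0, 0.02, 0, 0, 0, 1],
    [0, 0, 0.02, 0, 0, 0, 1],
    [0, 0, 0.02, 0, 0, 0, 1],
    [0, 0, 0, 0, 0, 0, 1],
    [0, 0, 0, 0, 0, 0, 1],
  ],
)

```text
t: 12.45
tcp_pos: [0.4563, 0.2985, 0.1804]
tool_rot: [-0.035, 0.976, 0.007, 0.215]
force: [0.3, 0.8, 0.2]
finger_gap: 1.0
gripper_force: 0.0
```

```bash
python3 - <<'E'
from h import *
to(K-.005*A,TILT)
s=snap("scene"); cv2.imwrite("pics/s5c.png",cv2.resize(s["image"][120:220,150:260],None,fx=6,fy=6)[:,:,::-1][:600])
E
```

```text
t 12.45 tcp [0.4563 0.2985 0.1804] F [0.2742 0.8458 0.157 ] M [ 0.0153  0.1997 -0.0223] gap 1.0004267275225067 0.0 q [ 0.458   0.447   1.9626 -0.4662  0.3621 -0.7781]
axes [-0.9047 -0.0656 -0.4209 -0.0719  0.9974 -0.0009  0.4199  0.0295 -0.9071]
shift [0.0005 0.0024 0.0401]
turn [-0.1209 -0.1064 -0.1393]
```

View pics/s5c.png

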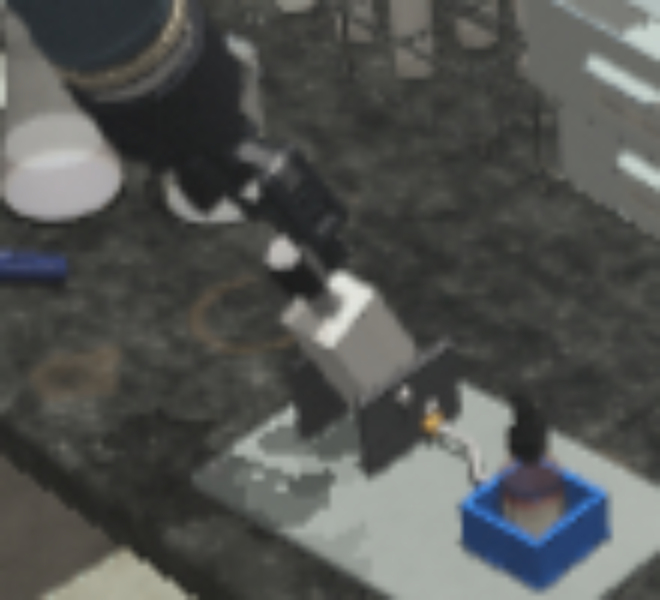

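The gripper is in line with the piston. The knob cap at crop (283,253) lies between the fingers. Next I advance.

Emit:
drive_tool(
  plan=[
    [0, 0.002, 0.01, 0, 0, 0, 1],
    [0, 0, 0.015, 0, 0, 0, 1],
    [0, 0, 0.01, 0, 0, 0, 1],
    [0, 0, 0.005, 0, 0, 0, 1],
    [0, 0, 0, 0, 0, 0, 1],
    [0, 0, 0, 0, 0, 0, 1],
  ],
)

```text
t: 13.1
tcp_pos: [0.4731, 0.3032, 0.1446]
tool_rot: [-0.036, 0.976, 0.008, 0.216]
force: [1.0, 0.6, -0.4]
finger_gap: 1.002
gripper_force: 0.0
```

Emit:
drive_tool(
  plan=[
    [0, 0, 0, 0, 0, 0, 0.4],
    [0, 0, 0, 0, 0, 0, 0.2],
    [0, 0, 0, 0, 0, 0, 0],
    [0, 0, 0, 0, 0, 0, -0.1],
    [0, 0, 0, 0, 0, 0, -0.2],
    [0, 0, 0, 0, 0, 0, -0.3],
    [0, 0, 0, 0, 0, 0, -0.35],
  ],
  newtons=20,
)

```text
t: 13.8
tcp_pos: [0.4732, 0.3031, 0.1445]
tool_rot: [-0.036, 0.976, 0.008, 0.216]
force: [1.6, -0.2, 0.1]
finger_gap: 0.324
gripper_force: 0.0
```

```bash
python3 -c "
from h import *
to(K-.005*A,TILT)"
```

```text
t 13.8 tcp [0.4732 0.3031 0.1445] F [ 1.5628 -0.2488  0.0547] M [-0.009   0.2035  0.0054] gap 0.32390154960945716 0.0 q [ 0.45    0.5325  1.9536 -0.5724  0.2907 -0.674 ]
axes [-0.9038 -0.0669 -0.4226 -0.0738  0.9973 -0.      0.4214  0.0312 -0.9063]
shift [ 0.001  -0.001   0.0003]
turn [-0.0301 -0.002  -0.0588]
```

Emit:
drive_tool(
  plan=[
    [0, 0, 0, 0, 0, 0, -0.37],
    [0, 0, 0, 0, 0, 0, -0.39],
    [0, 0, 0, 0, 0, 0, -0.41],
    [0, 0, 0, 0, 0, 0, -0.44],
    [0, 0, 0, 0, 0, 0, -0.5],
    [0, 0, 0, 0, 0, 0, -0.6],
    [0, 0, 0, 0, 0, 0, -0.8],
    [0, 0, 0, 0, 0, 0, -1],
    [0, 0, 0, 0, 0, 0, -1],
  ],
)

```text
t: 14.7
tcp_pos: [0.4732, 0.3031, 0.1446]
tool_rot: [-0.036, 0.976, 0.008, 0.216]
force: [-0.7, -0.1, 2.0]
finger_gap: 0.3
gripper_force: 19.7
```

```bash
python3 -c "
from h import *
to(K-.005*A,TILT)
s=manip.sense();print('Ftool',R.from_quat(s['tool_rot']).inv().apply(s['force']))"
```

```text
t 14.7 tcp [0.4732 0.3031 0.1446] F [-0.7123 -0.0762  2.0324] M [ 0.0207  0.2483 -0.0388] gap 0.29976068319170024 19.697332084178925 q [ 0.45    0.5324  1.9536 -0.5724  0.2907 -0.6741]
axes [-0.9038 -0.0669 -0.4226 -0.0739  0.9973 -0.      0.4215  0.0312 -0.9063]
shift [ 0.001  -0.001   0.0004]
turn [-0.0277  0.0011 -0.0578]
Ftool [-0.2101 -0.0234 -2.1446]
```

Gripped with almost no lateral force. I draw it out gently, checking the force on the way.

Emit:
drive_tool(
  plan=[
    [0, 0, -0.001, 0, 0, 0, -1],
    [0, 0, -0.002, 0, 0, 0, -1],
    [0, 0, -0.003, 0, 0, 0, -1],
    [0, 0, -0.003, 0, 0, 0, -1],
    [0, 0, -0.003, 0, 0, 0, -1],
    [0, 0, -0.003, 0, 0, 0, -1],
    [0, 0, -0.003, 0, 0, 0, -1],
    [0, 0, -0.002, 0, 0, 0, -1],
    [0, 0, 0, 0, 0, 0, -1],
    [0, 0, 0, 0, 0, 0, -1],
  ],
)

```text
t: 15.7
tcp_pos: [0.4647, 0.3025, 0.1627]
tool_rot: [-0.036, 0.976, 0.008, 0.216]
force: [0.9, 0.0, -2.1]
finger_gap: 0.292
gripper_force: 19.9
```

```bash
python3 -c "
from h import *
to(K+.039*A,TILT)
s=manip.sense();print('Ftool',R.from_quat(s['tool_rot']).inv().apply(s['force']))"
```

```text
t 15.7 tcp [0.4647 0.3025 0.1627] F [ 0.8627  0.006  -2.0669] M [-0.0091  0.3081 -0.0262] gap 0.29169202824957446 19.89656388759613 q [ 0.4571  0.4901  1.9574 -0.516   0.326  -0.7274]
axes [-0.9039 -0.0669 -0.4226 -0.0738  0.9973  0.      0.4214  0.0312 -0.9063]
shift [ 0.0009 -0.001  -0.0235]
turn [-0.0285 -0.0027 -0.0621]
Ftool [ 0.0933 -0.0577  2.237 ]
```

Emit:
drive_tool(
  plan=[
    [0, 0, -0.002, 0, 0, 0, -1],
    [0, 0, -0.003, 0, 0, 0, -1],
    [0, 0, -0.003, 0, 0, 0, -1],
    [0, 0, -0.003, 0, 0, 0, -1],
    [0, 0, -0.003, 0, 0, 0, -1],
    [0, 0, -0.003, 0, 0, 0, -1],
    [0, 0, -0.003, 0, 0, 0, -1],
    [0, 0, -0.003, 0, 0, 0, -1],
    [0, 0, -0.001, 0, 0, 0, -1],
    [0, 0, 0, 0, 0, 0, -1],
  ],
)

```text
t: 16.7
tcp_pos: [0.4545, 0.3017, 0.1845]
tool_rot: [-0.036, 0.976, 0.008, 0.216]
force: [0.4, -0.1, -1.9]
finger_gap: 0.293
gripper_force: 19.9
```

```bash
python3 - <<'E'
from h import *
to(K+.039*A,TILT)
s=manip.sense();print('Ftool',R.from_quat(s['tool_rot']).inv().apply(s['force']))
s=snap("scene"); cv2.imwrite("pics/s6c.png",cv2.resize(s["image"][120:220,160:260],None,fx=6,fy=6,interpolation=cv2.INTER_CUBIC)[:,:,::-1])
C=cloud(s)+[.0018,.0021,0]; L=C-K; m=(abs(L@E1)<.02)&(abs(L@E2)<.02)&(L@A>-.05)&(L@A<.07)
hsv=cv2.cvtColor(s["image"],cv2.COLOR_RGB2HSV); 
for nm,h in(("green",(35,85)),("red",(0,8))):
    g=m&(hsv[...,0]>=h[0])&(hsv[...,0]<=h[1])&(hsv[...,1]>90); print(nm,g.sum(),(L@A)[g]+.04)
E
```

```text
t 16.7 tcp [0.4545 0.3017 0.1845] F [ 0.3745 -0.0637 -1.8872] M [-0.0781  0.4324  0.0389] gap 0.2934680147530951 19.87380623817444 q [ 0.4659  0.4394  1.9588 -0.4602  0.3722 -0.7797]
axes [-0.9038 -0.0669 -0.4226 -0.0738  0.9973 -0.      0.4215  0.0312 -0.9063]
shift [ 0.0009 -0.001   0.0005]
turn [-0.0283  0.0006 -0.0584]
Ftool [ 0.4634 -0.0912  1.8663]
green 3 [0.0112 0.0177 0.0134]
red 0 []
```

View pics/s6c.png

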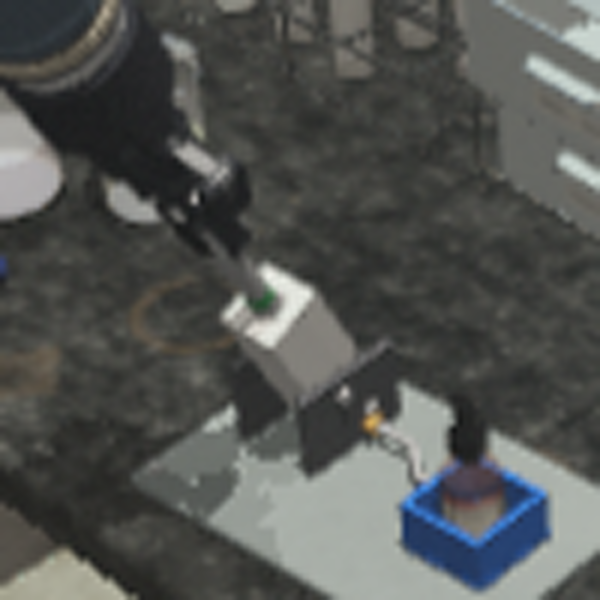

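The green band at crop (262,298) is clear of the mouth, and no red shows. It measures about 11–18 mm above the mouth, against 9–17 mm expected at a 44 mm draw. The bottle is still standing, so I let everything settle and hand in.

Emit:
drive_tool(
  plan=[
    [0, 0, 0, 0, 0, 0, -1],
    [0, 0, 0, 0, 0, 0, -1],
    [0, 0, 0, 0, 0, 0, -1],
  ],
)

```text
t: 17.05
tcp_pos: [0.4546, 0.3017, 0.1842]
tool_rot: [-0.036, 0.976, 0.008, 0.216]
force: [-0.1, 0.3, -2.8]
finger_gap: 0.299
gripper_force: 19.9
```

```bash
python3 -c "
from h import *
print(manip.sign_off())"
```

```text
the job is handed in; nothing more can be done
None
```

I handed the job in at 17 s: the bottle stands released in the blue bay, and the gripper holds the piston drawn out about 44 mm, with the green band fully out and no red showing; the hand-in call returned no verdict.

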